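Close the photometer cover by hand and start the reading

ROBOT

A 6-joint arm with a two-finger parallel gripper is mounted at the origin on the work surface; the furniture and walls round the work are solid. World frame = base frame: x ahead of the robot, y to its left, z up, the work surface at z = 0. Lengths are in m, angles in degrees, forces in N, time in s.
With the tool pointing down it reaches from about 0.325 to 0.9 m from the base axis. Payload 6.1 kg.
Tool frame: the origin (TCP) lies on the centre line of the jaws, within the pads' length; the fingertips stand bot.finger_overhang ahead of it and the grasp point (between the pads) lies 5 mm behind it (bot.finger_overhang is the distance from the TCP to the fingertips, in m); z points along the fingers, y is the line along which they close (so a half turn about z gives the same grasp; the last joint's range is limited). The gripper opens to 85 mm and grips with 20 to 120 N. Pads are 22 mm wide; open, the fingers measure 114 mm over their backs; the gripper's body (76 mm by 85 mm) begins 54 mm behind the grasp point. The pads swing forward as they close: fully open they stand 13 mm farther back than shut.
Start: joints at [-7.225, 12.628, 87.462, -0, 79.91, -7.225], TCP at [0.625, -0, 0.245] pointing down, gripper open.
Joint ranges: [-170.65, 170.65], [-52.31, 119.04], [5.05, 147.46], [-71.25, 251.25], [11.57, 151.72], [-153.62, 153.62]. Speed limits (degrees/s): [147.25, 147.25, 172.46, 180, 180, 180].

INTERFACE

Orientations are given as a 3x3 rotation matrix whose columns are the frame's x, y, z axes.
In Python, from workcell import state, viewer, bot gives the robot as it stands.
- The arm moves only by the shell command python3 -m jog 'ROWS' [OPENING]. ROWS is JSON, a list of rows, each a list of 4 numbers: the shift along the world's x, y, z in cm, then the turn about the world's z in degrees. In form: [[dx, dy, dz, turn], ...]. A call has 1 to 20 rows; each row is the pose to reach, as a shift and turn from the pose commanded when the call began; what a row does not reach only later rows make up. A row lasts 1/10 s, in which the tool goes at most 50 mm and 8.59 degrees, less where a joint would pass 70% of its speed; a pose out of reach is approached as far as the arm can. A call with a gripper value outside its range is refused whole. OPENING is the opening, from -1 (shut) to 1 (fully open), set as the call begins (- or left out, the last holds). The fingers move at their own pace and stop on an object; the grip force is fixed at half the most. Time passes only in rows, so rows that repeat a pose let the fingers close. It gives the time, the measured TCP pose, the force, the opening and the grip force at its end, in the units of the state.
- state(): the state, without advancing time (a new reading comes with each control period).
- viewer.get_image(name): name is "scene" or "side" or "wrist"; returns (picture, depth): 420x560x3 uint8, red, green, blue; 420x560 float32, m along the optical axis (not along the pixel's ray), 0 where there is no reading.
- viewer.camera_model(name): a dict with "camera_matrix" (3x3 intrinsics, pixels), "extrinsics" (4x4, takes a point from camera to world coordinates). Camera axes: x right, y down, z forward; pixel columns grow to the right and rows downward; lengths in m; the calibration is good to about 2 mm. A picture is of the moment at which its call begins: read the wrist's pose just before it. camera_model takes no time and is no camera call; for the wrist camera it gives the pose at the moment of the call.
- bot.sign_off(): hands the job in; it is judged then, once.
The state is a dict: "time": time; "joints": joint angles; "joint_vel": joint speeds; "joint_efforts": joint torques, N m; "position": TCP position; "orientation": TCP orientation; "force": force on the tool from outside, world axes, zero at the start; "torque": the same for the moment, N m; "grip_width": finger opening in m; "finger_force": force on a finger pad.
Only numpy, scipy, OpenCV 4.12 (cv2) and the standard library are available. Lean on these libraries where they do the work, as an engineer would, in place of code of your own. Each camera call takes 0.05 s, during which the arm holds its last target. There are 200 camera calls.

TASK

The sample cover of the bench photometer stands open, leaning back past upright. Without gripping or lifting anything, gently tip the cover forward with a fingertip from behind, catch it on a finger as it falls and lower it softly until it is fully shut, never letting it drop shut; then press the large read key all the way down and let it go. Leave the photometer and everything around it standing where it is.

Things in the scene. Friction and masses are not known exactly. Their poses are not given: they have to be found in the camera images.
- photometer: white bench photometer, 175 (x) x 250 (y) x 115 mm high, loose, 3.2 kg; a tilted display on the right rises to about 135 mm. Origin at the centre of its underside (which spans x = -88 to +85 mm) ; x points front to back, y to its left, z up. Faces the robot within 10 degrees. Left half of the top: sample well with hinged cover; right half: key deck. 
- cover (a joint): angle of the grey cover, rad: 0 = fully shut (level), grows as it opens, 1.57 = upright, 1.85 = back stop; starts at 1.66 to 1.85. Hinge with friction and a worn damper: within 0.15 of upright it stays where it is left; below about 1.4 it falls by itself, slowly at first (about 2 s from 1.2 to shut), and would land at about 0.9 rad/s
- cover_hinge (a point): middle of the cover's hinge line, at (5, 57, 121.5) mm in the photometer's frame; the hinge line runs along the photometer's y. The cover is a plate 112 mm wide along the hinge, 10 mm thick, 220 g; its last 25 mm, the lip, is 7 mm thick
- cover_lip (a point): middle of the free edge of the cover's lip, 130 mm from the hinge; moves with the cover. Its -x points out of the edge away from the hinge, its z out of the outer face (the back face when the cover stands open). Shut, the edge is 120 mm above the bench, 37 mm in front of the housing, with free space below for a finger; in front lies a 55 mm high pile of paper (x below 0.5 m)
- read_key (a joint): travel of the large read key, m: 0 = up, 0.004 = fully down; springs back by itself, takes about 3.5 N fully down
- key_top (a point): centre of the top of the large read key, a white rectangular key 26 (x) x 32 (y) mm, the largest and foremost on the deck right of the cover, 7 mm proud of the deck (122.5 mm above the bench). The four small keys behind it do nothing
- vial_a: small capped vial, 12 mm across, 34 mm high, standing right of the photometer; origin at the centre of its underside
- vial_b: second small capped vial, 12 mm across, 34 mm high, standing right of the photometer; origin at the centre of its underside
- beaker: small glass beaker, 47 mm across, 58 mm high, right of the photometer towards the back; origin at the centre of its underside
- marker: marker pen, 135 mm long, 17 mm thick, lying left of the photometer, in front of a tall grey instrument cabinet that fills the bench further left (beyond about y = 0.2 m where x is over 0.45 m; keep the hand clear of it); origin at the centre of its underside
- amber_bottle: amber bottle, 56 mm across, 108 mm high, standing behind the photometer's left half; origin at the centre of its underside
- beaker_big: glass beaker, 55 mm across, 70 mm high, standing behind the photometer; origin at the centre of its underside

How it is judged (in metres and radians):
On the way, in this order (a step that is already met when the one before it is completed fails the run):
1. the cover has been tipped forward past upright (value of joint cover below 1.42 rad), for 0.05 s.
2. the falling cover is caught: it rests on a finger well before it is shut (value of joint cover between 0.12 and 0.9 rad and velocity of joint cover above -0.4 rad/s and contact force between the fingers and cover above 0.3 N), for 0.15 s.
3. the cover is fully shut (value of joint cover below 0.015 rad), for 0.2 s.
4. the read key is pressed down (value of joint read_key above 0.0032 m), for 0.05 s.
At the end, for the whole second after the job is handed in: The cover is fully shut (within 0.015 rad), the read key has been pressed down (at least 3.2 of its 4 mm) after that and is up again, the photometer stands level within 12 mm of where it was and every bystander within 15 mm (value of joint cover below 0.015 rad and value of joint read_key below 0.0008 m and distance of photometer from where it was at the start of the episode below 0.012 m and angle between photometer's own z axis and vertical below 0.02 rad and distance of each of vial_a, vial_b, beaker, marker, amber_bottle, beaker_big from where it was at the start of the episode below 0.015 m); the robot touches nothing.
It fails at once if the cover falls or is slammed shut (faster than 0.45 rad/s over the last 0.1 rad) (value of joint cover below 0.1 rad and velocity of joint cover below -0.45 rad/s).
It fails at once if the cover is struck or forced (more than 50 N from the fingers) (contact force between the fingers and cover above 50 N).
It fails at once if the cover is pinched between the fingers (x of the grasp point in the frame of cover_lip between -0.006 and 0.15 m and y of the grasp point in the frame of cover_lip between -0.06 and 0.06 m and z of the grasp point in the frame of cover_lip between -0.006 and 0.006 m and contact force between the fingers and cover above 3 N).
It fails at once if the read key is pressed before the cover is shut (value of joint read_key above 0.002 m and value of joint cover above 0.03 rad).
It fails at once if the photometer is shoved, lifted or tipped, or a bystander is knocked, moved or lifted (distance of photometer from where it was at the start of the episode above 0.012 m or angle between photometer's own z axis and vertical above 0.03 rad or distance of any of vial_a, vial_b, beaker, marker, amber_bottle, beaker_big from where it was at the start of the episode above 0.015 m).
It also fails if it takes over 58 s, if anything falls off the work surface, if the arm or the gripper's body presses on something with over 40 N, if the wrist force passes 120 N, or if a joint passes its speed limit or range.

## Working session

There is one attempt and no reset: what is moved stays moved. The work goes in short steps, Python scripts to look and compute and a shell command to move; the robot and the scene stay as the last step left them, time stands still between calls to the robot, and variables do not carry over. Pictures are saved under pics/ and viewed, at most 10 in all, crops included, and the job is handed in when it is done.

```bash
mkdir -p pics; ls; cat > h.py <<'E'
import numpy as np,cv2
from workcell import state,viewer,bot
def grab(n,fn=None):
    im,d=viewer.get_image(n); m=viewer.camera_model(n)
    if fn: cv2.imwrite('pics/'+fn,cv2.cvtColor(im,cv2.COLOR_RGB2BGR))
    K=np.array(m['camera_matrix']);T=np.array(m['extrinsics'])
    v,u=np.mgrid[:d.shape[0],:d.shape[1]]
    c=np.stack([(u-K[0,2])/K[0,0]*d,(v-K[1,2])/K[1,1]*d,d],-1)
    P=c@T[:3,:3].T+T[:3,3]; P[d==0]=np.nan
    return im,P,K,T
E
python3 - <<'E'
from h import *
for n in ['scene','side']:
    im,P,K,T=grab(n,n+'1.png'); print(n,T.round(3).tolist(),K[0,0]); np.savez('pics/'+n+'1.npz',im=im,P=P,K=K,T=T)
s=state();print(s['position'],s['time'],s['grip_width'],bot.finger_overhang,s['orientation'])
E
```

```text
pics
scene [[0.647, -0.566, 0.512, 0.18], [-0.763, -0.472, 0.442, -0.49], [-0.008, -0.676, -0.737, 0.85], [0.0, 0.0, 0.0, 1.0]] 504.77534874479676
side [[-0.447, 0.618, -0.647, 1.216], [0.895, 0.3, -0.331, 0.228], [-0.01, -0.727, -0.687, 0.685], [0.0, 0.0, 0.0, 1.0]] 407.70271312304754
[6.24531164e-01 6.39497299e-05 2.44318166e-01] 0.1 0.08551538424931154 0.014 [[-6.54762971e-06  9.99998693e-01 -1.61677243e-03]
 [ 9.99999975e-01  6.90946290e-06  2.23794217e-04]
 [ 2.23805095e-04 -1.61677092e-03 -9.99998668e-01]]
```

View pics/scene1.png

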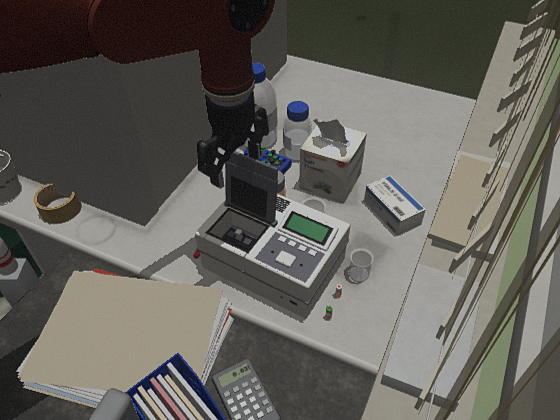

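View pics/side1.png

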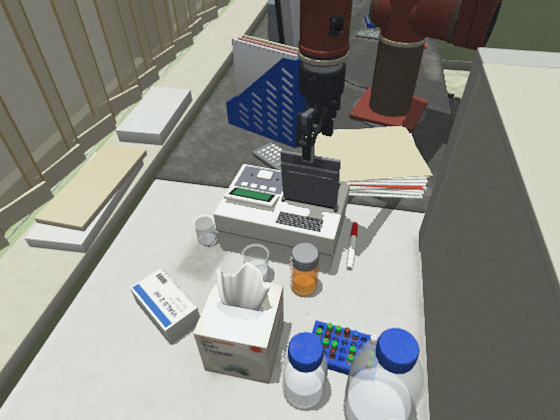

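The scene view shows the photometer with its key at about (286,258), the open cover at (250,185) and the vials at (338,290) and (328,312). The side view shows the cover back at (310,180), the amber bottle at (304,268) and the big beaker at (255,262).

```bash
python3 - <<'E'
from h import *
a=np.load('pics/scene1.npz');im,P=a['im'],a['P']
print('key',P[258,286],im[258,286],P[248,270],im[248,270])
# key: bright blob on plane z~.1225
sub=np.zeros(im.shape[:2],bool);sub[244:272,268:306]=1
g=im.min(2); m=sub&(g>170)&(abs(P[...,2]-.1225)<.004)
n,l,st,c=cv2.connectedComponentsWithStats(m.astype(np.uint8))
for i in range(1,n):
    if st[i,4]>20: q=P[l==i];print(st[i],c[i],q.mean(0),q.min(0),q.max(0))
# top deck area points : z .11-.118 
m=(abs(P[...,2]-.115)<.0035)&(P[...,0]>.4)&(P[...,0]<.9)&(abs(P[...,1])<.2)
m[:170]=0
q=P[m][:,:2]*1000
r=cv2.minAreaRect(q.astype(np.float32));print('deck',r,len(q))
big=cv2.convexHull(q.astype(np.float32))[:,0];print(cv2.approxPolyDP(big,6,True)[:,0].tolist())
b=np.load('pics/side1.npz');im2,P2=b['im'],b['P']
# cover: dark grey, z .13-.26
for nm,I,Q in (('scene',im,P),('side',im2,P2)):
    m=(Q[...,2]>.14)&(Q[...,2]<.262)&(Q[...,0]>.52)&(Q[...,0]<.72)&(Q[...,1]>-.05)&(Q[...,1]<.16)&(I.max(2)<110)
    if nm=='scene': m[:150]=0;m[:, :222]=0
    else: m[:145]=0
    n,l,st,c=cv2.connectedComponentsWithStats(m.astype(np.uint8));i=1+st[1:,4].argmax();q=Q[l==i]
    cen=q.mean(0);u,s,vt=np.linalg.svd(q-cen,full_matrices=False)
    print(nm,st[i],cen,'normal',vt[2],s/len(q)**.5,'min',q.min(0),'max',q.max(0))
# amber, beakers
hsv=cv2.cvtColor(im2,cv2.COLOR_RGB2HSV);m=(hsv[...,0]<18)&(hsv[...,1]>150);m[:235]=0;m[300:]=0;m[:,:285]=0;m[:,325:]=0
q=P2[m];print('amber',np.nanmedian(q,0),np.nanmin(q,0),np.nanmax(q,0))
print('amber cap',P2[252,304])
E
```

```text
key [ 0.60463954 -0.13077461  0.12237566] [186 190 188] [ 0.60882756 -0.08834136  0.11306458] [100  99 104]
[276 251  19  14 151] [285.13907285 257.61589404] [ 0.60443095 -0.12890268  0.12219946] [ 0.59037936 -0.14368137  0.1192311 ] [ 0.61702982 -0.11207617  0.12583982]
deck ((647.3016967773438, -61.402496337890625), (175.52687072753906, 249.91127014160156), 9.753725051879883) 4658
[[749.6437377929688, -167.85479736328125], [725.7124633789062, -7.70525598526001], [643.3710327148438, 63.31406021118164], [542.9065551757812, 44.605224609375], [584.840576171875, -197.39576721191406]]
scene [ 225  150   50   66 2387] [ 0.65091606 -0.00265067  0.20004726] normal [-0.96635069 -0.16118567  0.20046326] [0.03358125 0.02829009 0.00218027] min [ 0.6321394  -0.04994219  0.1400683 ] max [0.68053784 0.05360961 0.26132127]
side [ 282  152   58   51 2283] [0.65965656 0.00418636 0.19925856] normal [-0.97776716 -0.17371009  0.11745716] [0.03219221 0.03047887 0.0023845 ] min [ 0.63889362 -0.04998781  0.1400104 ] max [0.68103721 0.05544675 0.26188392]
amber [0.78413746 0.05128566 0.05137767] [0.76564782 0.02466868 0.014385  ] [0.78918997 0.06748255 0.08117438]
amber cap [0.76040659 0.03868487 0.10718441]
```

The minAreaRect of the deck measures 175.5 x 249.9 mm at 9.75° yaw, which matches the given size. That puts the hinge near (0.644, -0.004) and the cover at about 1.71 rad. The cover's lip may be between the open fingers, so I go straight up first, then shut the gripper and turn it.

```bash
python3 -m jog '[[0,0,3,0],[0,0,7,0],[0,0,11,0],[0,0,11,-8],[2,0,11,-16],[4,0.2,11,-24],[6,0.4,11,-32],[8,0.7,11,-40],[8.3,0.7,11,-48],[8.3,0.7,11,-56],[8.3,0.7,11,-64],[8.3,0.7,11,-72],[8.3,0.7,11,-80.2],[8.3,0.7,11,-80.2]]' -1
python3 - <<'E'
from h import *
im,P,K,T=grab('side','s2.png');np.savez('pics/s2.npz',im=im,P=P,K=K,T=T)
s=state();print(s['position'],s['orientation'].round(3) if hasattr(s['orientation'],'round') else s['orientation'],s['force'])
E
```

```text
time: 1.5
position: [0.7078, 0.007, 0.3545]
orientation: [[0.986, 0.169, -0.001], [0.169, -0.986, 0.0], [-0.001, -0.0, -1.0]]
force: [-0.1, 0.1, -0.1]
grip_width: 0.0003
finger_force: 0.0
[0.70781874 0.00702609 0.35460783] [[ 0.985  0.173 -0.001]
 [ 0.173 -0.985  0.   ]
 [-0.001 -0.    -1.   ]] [ 0.08999525  0.00238808 -0.26231708]
```

View pics/s2.png

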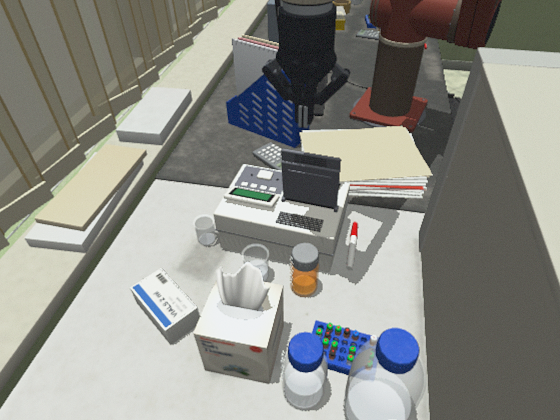

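The cover back is now fully visible (columns 282–340, rows 150–208), and the shut fingers hang at (306,118). I'll measure the cover angle and the fingertip.

```bash
python3 - <<'E'
from h import *
b=np.load('pics/s2.npz');I,Q=b['im'],b['P']
ax=np.array([.9855,.1694]);ay=np.array([-.1694,.9855]);h=np.array([.6441,-.0041])
m=(Q[...,2]>.135)&(Q[...,2]<.27)&(I.max(2)<110);m[:148]=0;m[215:]=0;m[:,:276]=0;m[:,346:]=0
n,l,st,c=cv2.connectedComponentsWithStats(m.astype(np.uint8));i=1+st[1:,4].argmax();q=Q[l==i]
p=np.c_[(q[:,:2]-h)@ax,(q[:,:2]-h)@ay,q[:,2]]
print(st[i],p.min(0),p.max(0))
for z in np.arange(.14,.26,.015):
    k=abs(p[:,2]-z)<.006; print(z.round(3),k.sum(),np.median(p[k,0]).round(4),p[k,1].min().round(3),p[k,1].max().round(3))
k=(p[:,2]>.15)&(p[:,2]<.22);print('slope',np.polyfit(p[k,2],p[k,0],1))
m=(Q[...,2]>.3)&(Q[...,2]<.40);m[:80]=0;m[140:]=0;m[:,:285]=0;m[:,330:]=0
q=Q[m];p=np.c_[(q[:,:2]-h)@ax,(q[:,:2]-h)@ay,q[:,2]]
for z in np.arange(.325,.40,.008):
    k=abs(p[:,2]-z)<.004
    if k.sum(): print('f',z.round(3),k.sum(),p[k].min(0).round(3),p[k].max(0).round(3))
E
```

```text
[ 281  151   60   53 2502] [ 0.00488537 -0.05332491  0.13501773] [0.01876336 0.05798201 0.25220236]
0.14 170 0.0078 -0.053 0.057
0.155 218 0.0102 -0.052 0.056
0.17 244 0.0118 -0.051 0.058
0.185 245 0.0135 -0.053 0.058
0.2 253 0.0151 -0.052 0.057
0.215 264 0.0151 -0.052 0.056
0.23 302 0.0139 -0.052 0.057
0.245 306 0.0154 -0.053 0.057
slope [ 0.09178032 -0.00396716]
f 0.341 13 [ 0.066 -0.005  0.342] [0.075 0.008 0.345]
f 0.349 62 [ 0.069 -0.012  0.345] [0.077 0.014 0.353]
f 0.357 83 [ 0.06  -0.012  0.353] [0.076 0.015 0.361]
f 0.365 97 [ 0.056 -0.012  0.361] [0.077 0.015 0.369]
f 0.373 87 [ 0.059 -0.013  0.369] [0.077 0.015 0.377]
f 0.381 89 [ 0.06  -0.022  0.377] [0.078 0.02  0.385]
f 0.389 198 [ 0.053 -0.026  0.385] [0.079 0.034 0.393]
f 0.397 258 [ 0.051 -0.032  0.393] [0.079 0.039 0.4  ]
```

The cover is at about 1.66 rad, and the fingertip at 0.341 agrees with the overhang. Now I go down behind the cover and push it to just short of tipping.

```bash
python3 -m jog '[[0,0,-4.5,0],[0,0,-9,0],[0,0,-13.4,0],[-1.5,-0.26,-13.4,0],[-3,-0.52,-13.4,0],[-3.9,-0.67,-13.4,0],[-4.4,-0.76,-13.4,0],[-4.9,-0.84,-13.4,0],[-5.4,-0.93,-13.4,0],[-5.7,-0.98,-13.4,0],[-5.7,-0.98,-13.4,0]]' -1
cat > ang.py <<'E'
from h import *
import sys
ax=np.array([.9855,.1694]);ay=np.array([-.1694,.9855]);h=np.array([.6441,-.0041])
im,Q,K,T=grab('side',sys.argv[1] if len(sys.argv)>1 else None)
px=(Q[...,:2]-h)@ax;py=(Q[...,:2]-h)@ay;z=Q[...,2]
m=(im.max(2)<120)&(z>.12)&(z<.27)&(px>-.145)&(px<.04)&((abs(py-.037)<.018)|(abs(py+.033)<.018))
n,l,st,c=cv2.connectedComponentsWithStats(m.astype(np.uint8))
X=px[m];Z=z[m];r=np.hypot(X,Z-.1215);k=(r<.135)
A=np.c_[X[k],Z[k]];cen=np.median(A,0)
for _ in range(4):
    u,s,v=np.linalg.svd(A-A.mean(0),full_matrices=False);d=abs((A-A.mean(0))@v[1]);A=A[d<max(.004,2*d.std())]
v=v[0]*np.sign(v[0][1] or 1);a=np.arctan2(v[1],-v[0])
s=state();t=s['position'][:2]-h
print('angle',a.round(3),len(A),'top',A[A[:,1].argmax()].round(4),'tcp xp,yp,z',(t@ax).round(4),(t@ay).round(4),s['position'][2].round(4),'F',np.round(s['force'],2),s['time'])
E
python3 ang.py
```

```text
time: 2.65
position: [0.6508, -0.0029, 0.2215]
orientation: [[0.985, 0.17, -0.0], [0.17, -0.985, -0.0], [-0.0, 0.0, -1.0]]
force: [-0.2, -0.0, 0.1]
grip_width: 0.0001
finger_force: 0.0
angle 1.434 1849 top [-0.014   0.2511] tcp xp,yp,z 0.0069 0.0001 0.2214 F [-0.37 -0.05 -0.12] 2.7
```

The cover is at about 1.44 rad. Now I tip it past upright, then go up and over and wait in front of the lip to catch it.

```bash
python3 -m jog '[[-0.5,-0.09,0,0],[-1,-0.17,0,0],[-1.1,-0.19,0,0],[-1.1,-0.19,0,0],[0,0,1.5,0],[0,0,6.2,0],[-3.5,-0.6,7.2,0],[-8.3,-1.4,7.2,0],[-12.7,-2.2,6,0],[-12.7,-2.2,2,0],[-12.7,-2.2,-2.1,0],[-11.75,-2,-2.1,0],[-11.75,-2,-2.1,0]]' -1
python3 ang.py c1.png
```

```text
time: 4.0
position: [0.5344, -0.0226, 0.2008]
orientation: [[0.985, 0.17, -0.0], [0.17, -0.985, 0.0], [-0.0, -0.0, -1.0]]
force: [0.6, -1.2, 1.3]
grip_width: -0.0002
finger_force: 0.0
angle 1.144 2111 top [-0.0503  0.2422] tcp xp,yp,z -0.1104 -0.0001 0.2022 F [-0.04 -0.52  0.72] 4.05
```

View pics/c1.png

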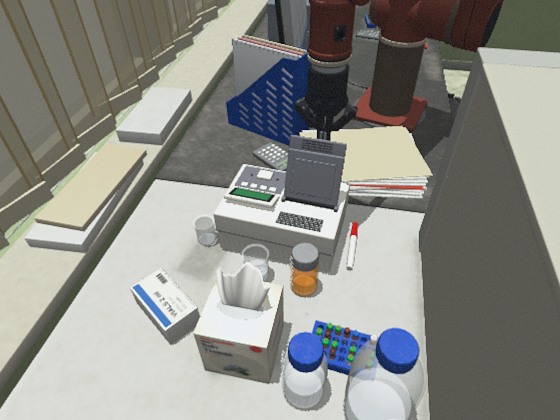

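The cover leans forward at about 1.14 rad, its lip at about (318,142). The finger waits in front of it at (325,125), so I let the cover come down onto the finger.

```bash
python3 -m jog '[[0,0,0,0],[0,0,0,0],[0,0,0,0],[0,0,0,0],[0,0,0,0],[0,0,0,0],[0,0,0,0],[0,0,0,0],[0,0,0,0],[0,0,0,0],[0,0,0,0],[0,0,0,0],[0,0,0,0],[0,0,0,0],[0,0,0,0],[0,0,0,0]]' -1
python3 ang.py; python3 ang.py
```

```text
time: 5.65
position: [0.5334, -0.0228, 0.2002]
orientation: [[0.985, 0.17, -0.0], [0.17, -0.985, -0.0], [-0.0, -0.0, -1.0]]
force: [-1.9, 0.0, -0.4]
grip_width: -0.0002
finger_force: 0.4
angle 0.689 403 top [-0.0965  0.2072] tcp xp,yp,z -0.1122 0.0003 0.2002 F [-0.57 -0.29 -0.43] 5.7
angle 0.688 403 top [-0.0922  0.2077] tcp xp,yp,z -0.1122 0.0003 0.2002 F [-1.06  0.19 -1.5 ] 5.75
```

The finger caught the cover at 0.69 rad with a force of about 1 N. Next I follow the lip's arc down slowly.

```bash
python3 -m jog '[[0,0,0,0],[0,0,0,0],[-0.17,-0.03,-0.24,0],[-0.34,-0.06,-0.48,0],[-0.5,-0.09,-0.72,0],[-0.67,-0.115,-0.96,0],[-0.83,-0.14,-1.24,0],[-0.99,-0.17,-1.52,0],[-1.15,-0.2,-1.8,0],[-1.31,-0.225,-2.09,0],[-1.31,-0.225,-2.09,0]]' -1
python3 ang.py
```

```text
time: 6.85
position: [0.5199, -0.025, 0.1787]
orientation: [[0.985, 0.17, -0.001], [0.17, -0.985, 0.0], [-0.001, -0.0, -1.0]]
force: [-1.9, 0.1, 0.8]
grip_width: 0.0004
finger_force: 0.6
angle 0.498 287 top [-0.1056  0.1863] tcp xp,yp,z -0.1257 0.0004 0.179 F [-2.37 -0.83  0.33] 6.9
```

```bash
python3 -m jog '[[-0.14,-0.02,-0.3,0],[-0.27,-0.05,-0.6,0],[-0.4,-0.07,-0.9,0],[-0.51,-0.09,-1.18,0],[-0.62,-0.11,-1.5,0],[-0.72,-0.12,-1.8,0],[-0.8,-0.14,-2.1,0],[-0.89,-0.15,-2.41,0],[-0.89,-0.15,-2.41,0]]' -1
python3 ang.py
```

```text
time: 7.8
position: [0.5109, -0.0266, 0.1546]
orientation: [[0.985, 0.17, -0.001], [0.17, -0.985, -0.0], [-0.001, -0.0, -1.0]]
force: [-4.9, -0.7, 0.6]
grip_width: -0.0
finger_force: 2.3
angle 0.3 299 top [-0.1145  0.1642] tcp xp,yp,z -0.1349 0.0004 0.1548 F [-3.76 -0.45 -0.63] 7.85
```

```bash
python3 -m jog '[[-0.06,-0.01,-0.22,0],[-0.11,-0.02,-0.44,0],[-0.16,-0.03,-0.65,0],[-0.2,-0.03,-0.86,0],[-0.23,-0.04,-1.07,0],[-0.26,-0.04,-1.27,0],[-0.26,-0.04,-1.27,0]]' -1
python3 ang.py
```

```text
time: 8.55
position: [0.5082, -0.0271, 0.1421]
orientation: [[0.985, 0.17, -0.002], [0.17, -0.985, -0.0], [-0.002, -0.0, -1.0]]
force: [-5.4, -1.0, 0.1]
grip_width: -0.0002
finger_force: 2.9
angle 0.204 302 top [-0.1187  0.1523] tcp xp,yp,z -0.1378 0.0004 0.1422 F [-5.79 -0.97  0.62] 8.6
```

```bash
python3 -m jog '[[-0.02,0,-0.18,0],[-0.04,-0.01,-0.36,0],[-0.06,-0.01,-0.54,0],[-0.08,-0.01,-0.72,0],[-0.09,-0.02,-0.9,0],[-0.09,-0.02,-0.9,0]]' -1
python3 ang.py
```

```text
time: 9.2
position: [0.5069, -0.0273, 0.1328]
orientation: [[0.985, 0.17, -0.003], [0.17, -0.985, -0.0], [-0.003, -0.0, -1.0]]
force: [-6.9, -2.1, -1.3]
grip_width: -0.0003
finger_force: 3.3
angle 0.131 300 top [-0.1159  0.1432] tcp xp,yp,z -0.1391 0.0004 0.1329 F [-6.7  -1.27 -0.84] 9.25
```

```bash
python3 -m jog '[[-0.01,0,-0.15,0],[-0.02,0,-0.3,0],[-0.03,-0.01,-0.45,0],[-0.04,-0.01,-0.6,0],[-0.04,-0.01,-0.75,0],[-0.04,-0.01,-0.9,0],[-0.04,-0.01,-0.9,0]]' -1
python3 ang.py
```

```text
time: 9.95
position: [0.5063, -0.0274, 0.1237]
orientation: [[0.985, 0.17, -0.003], [0.17, -0.985, -0.0], [-0.003, -0.0, -1.0]]
force: [-7.3, -2.3, -0.8]
grip_width: -0.0001
finger_force: 3.5
angle 0.065 289 top [-0.1202  0.1352] tcp xp,yp,z -0.1397 0.0004 0.1238 F [-7.44 -1.48 -1.28] 10.0
```

```bash
python3 -m jog '[[0,0,-0.13,0],[0,0,-0.26,0],[0,0,-0.39,0],[0,0,-0.52,0],[0,0,-0.65,0],[0,0,-0.78,0],[0,0,-0.91,0],[0,0,-1.04,0],[0,0,-1.04,0]]' -1
python3 ang.py c2.png
```

```text
time: 10.9
position: [0.5062, -0.0275, 0.1142]
orientation: [[0.985, 0.17, -0.004], [0.17, -0.985, -0.0], [-0.004, -0.0, -1.0]]
force: [-11.0, -1.7, 6.2]
grip_width: 0.0003
finger_force: 5.5
angle 0.001 258 top [-0.0711  0.1289] tcp xp,yp,z -0.1398 0.0003 0.1142 F [-11.29  -1.71   6.05] 10.95
```

View pics/c2.png

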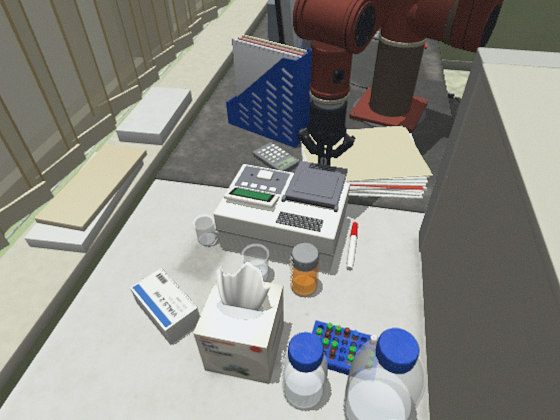

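The picture shows the cover lying flat at (317,185), with the finger still against the lip and 6 N of upward stop force. I back off horizontally, rise, and re-measure the lid and the key.

```bash
python3 -m jog '[[0,0,0,0],[-0.5,-0.09,0,0],[-2,-0.34,0,0],[-3,-0.5,0,0],[-3,-0.5,5,0],[-3,-0.5,9.5,0],[-3,-0.5,9.5,0]]' -1
cat > key.py <<'E'
from h import *
im,P,K,T=grab('scene','k1.png')
sub=np.zeros(im.shape[:2],bool);sub[244:272,268:306]=1
m=sub&(im.min(2)>170)&(abs(P[...,2]-.1225)<.004)
n,l,st,c=cv2.connectedComponentsWithStats(m.astype(np.uint8));i=1+st[1:,4].argmax();q=P[l==i];print('key',st[i],c[i],np.median(q,0),(q.min(0)+q.max(0))/2)
s=state();print('tcp',s['position'],s['force'])
E
python3 ang.py; python3 key.py
```

```text
time: 11.65
position: [0.4823, -0.0332, 0.217]
orientation: [[0.985, 0.17, 0.014], [0.17, -0.985, -0.003], [0.014, 0.005, -1.0]]
force: [0.2, 0.4, 0.2]
grip_width: 0.0003
finger_force: 0.0
angle 0.002 240 top [-0.0814  0.1291] tcp xp,yp,z -0.1659 -0.0007 0.2138 F [-0.83 -0.38 -0.09] 11.7
key [276 251  19  14 153] [285.21568627 257.67973856] [ 0.60403352 -0.12902143  0.12213316] [ 0.60426434 -0.12862809  0.12239458]
tcp [ 0.47905233 -0.0325394   0.21118918] [ 0.5410112  -0.45783086 -0.05288502]
```

View pics/k1.png

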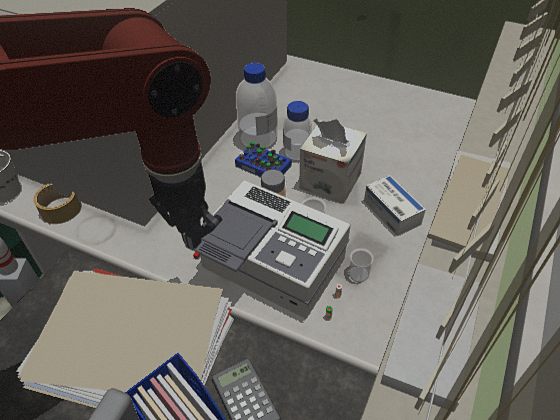

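The lid is flat and the key is unmoved at (285,258), i.e. (0.604, -0.129, 0.122). I move above it.

```bash
python3 -m jog '[[3,-2.3,0,0],[6,-4.6,0,0],[9,-6.8,0,0],[12,-9,-2,0],[12.8,-9.65,-5,0],[12.8,-9.65,-5,0],[12.8,-9.65,-5,0]]' -1
```

```text
time: 12.45
position: [0.6039, -0.1281, 0.1569]
orientation: [[0.985, 0.17, -0.005], [0.17, -0.985, 0.002], [-0.004, -0.003, -1.0]]
force: [-0.6, 0.2, 0.3]
grip_width: 0.0
finger_force: 0.0
```

```bash
python3 -m jog '[[0,0,-0.5,0],[0,0,-1,0],[0,0,-1.5,0],[0,0,-1.8,0],[0,0,-1.8,0],[0,0,-1.8,0]]' -1
```

```text
time: 13.05
position: [0.6056, -0.1287, 0.1414]
orientation: [[0.985, 0.17, 0.0], [0.17, -0.985, -0.0], [0.0, 0.0, -1.0]]
force: [-0.3, -0.1, -0.8]
grip_width: 0.0003
finger_force: 0.0
```

```bash
python3 -m jog '[[0,0,-0.2,0],[0,0,-0.4,0],[0,0,-0.6,0],[0,0,-0.75,0],[0,0,-0.75,0],[0,0,-0.75,0]]' -1
```

```text
time: 13.65
position: [0.6057, -0.1288, 0.134]
orientation: [[0.985, 0.17, 0.0], [0.17, -0.985, -0.0], [0.0, 0.0, -1.0]]
force: [-1.3, 0.0, 2.6]
grip_width: -0.0001
finger_force: 1.2
```

```bash
python3 -m jog '[[0,0,-0.1,0],[0,0,-0.2,0],[0,0,-0.25,0],[0,0,-0.25,0],[0,0,-0.25,0]]' -1
```

```text
time: 14.15
position: [0.6058, -0.1288, 0.1324]
orientation: [[0.985, 0.17, 0.0], [0.17, -0.985, -0.0], [0.0, 0.0, -1.0]]
force: [-2.7, 0.1, 8.7]
grip_width: 0.0001
finger_force: 4.3
```

8.7 N means the key has bottomed out. I release it, rise clear and check.

```bash
python3 -m jog '[[0,0,0.5,0],[0,0,2,0],[0,0,6,0],[0,0,10,0],[-3,0,13,0],[-6,0,13,0],[-6,0,13,0],[-6,0,13,0],[-6,0,13,0]]' -1
python3 ang.py; sed -i 's/k1.png/k2.png/' key.py; python3 key.py
```

```text
time: 15.05
position: [0.546, -0.1288, 0.2611]
orientation: [[0.985, 0.17, 0.0], [0.17, -0.985, 0.0], [0.0, -0.0, -1.0]]
force: [0.2, -0.0, -0.1]
grip_width: 0.0001
finger_force: 0.0
angle 0.004 370 top [-0.0845  0.1297] tcp xp,yp,z -0.1177 -0.1062 0.2609 F [-0.84 -0.32  0.61] 15.1
key [276 251  19  15 158] [285.25949367 257.72151899] [ 0.60437771 -0.12883735  0.12229955] [ 0.60504912 -0.12865588  0.12223081]
tcp [ 0.54606481 -0.12871485  0.26074318] [-0.49155042  0.01086697 -0.90458454]
```

View pics/k2.png

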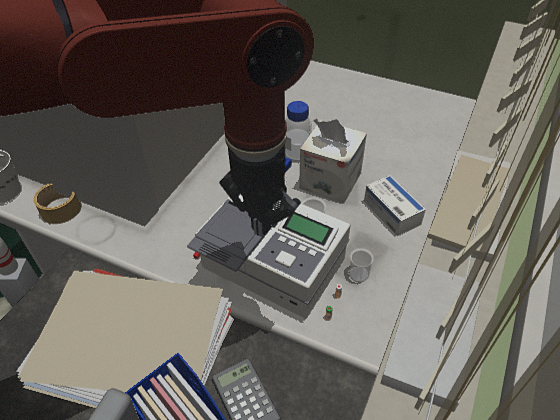

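The lid is shut, the key at (285,258) is back up at 0.1223, the vials and beaker are in place, and the hand is clear.

```bash
python3 -c "
from workcell import bot
print(bot.sign_off())"
```

```text
the job is handed in; nothing more can be done
None
```

The job is handed in: I tipped the cover forward, caught it at about 0.69 rad and lowered it until it measured shut, then pressed the read key until it bottomed out and let it spring back; the last pictures show the photometer unmoved and nothing disturbed, but sign-off gave no verdict.

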